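# Lock a fresh filter cartridge into the ward's air-supply unit

## Robot

A 6-joint arm with a two-finger parallel gripper is mounted at the origin on the work surface. World frame = base frame: x ahead of the robot, y to its left, z up, the work surface at z = 0. Lengths are in m, angles in rad, forces in N, time in s.
With the tool pointing down it reaches from about 0.4 to 0.825 m from the base axis. Payload 7 kg.
Tool frame: the origin (TCP) lies between the finger pads; the fingertips stand arm.nose_length ahead of it and the grasp point (between the pads) is the TCP (arm.nose_length is the distance from the TCP to the fingertips, in m); x points along the fingers, z is the direction in which the jaws open and shut, and the axes are right-handed (so a half turn about x gives the same grasp; the last joint's range is limited). The gripper opens to 88 mm and grips with 3 to 60 N. Pads are 19 mm wide; open, the fingers measure 130 mm over their backs; the gripper's body (78 mm by 193 mm) begins 47 mm behind the grasp point.
Start: joints at [1.503, 0.359, 0.012, 0, -1.224, -0.288], TCP at [0.235, 0.633, 0.246] pointing down, gripper open.
Joint ranges: [-3.07, 3.07], [-1.43, 2.12], [-1.02, 1.25], [-3.03, 1.67], [-3.05, -0], [-3.03, 3.03]. Speed limits (rad/s): [2.39, 2.39, 3.01, 3.14, 3.14, 3.14].

## Interface

Orientations are given as [roll, pitch, yaw] about the fixed x, y, z axes, in that order (R = Rz(yaw) Ry(pitch) Rx(roll)).
In Python, from station import arm, viewer, spotter gives the robot as it stands.
- The arm moves only by the shell command python3 -m handwheel 'ROWS' [FORCE]. ROWS is a JSON object of lists of equal length, an entry for each row: "gripper": the gripper command: -1 is shut, 1 is fully open, values between are in proportion; "travel": the shift along the world's x, y, z each as a share of 500 mm, from -1 to 1, a list of three; "spin": the turn about the world's z as a share of 45 degrees, from -1 to 1. A call has 1 to 20 rows; each row is the pose to reach, as a shift and turn from the pose commanded when the call began; what a row does not reach only later rows make up. A row lasts 1/10 s, in which the tool goes at most 50 mm and 8.59 degrees, less where a joint would pass 70% of its speed; a pose out of reach is approached as far as the arm can. A call with a number of a shift or a turn outside -1 to 1 is refused whole. A call with a gripper value outside its range is refused whole. The fingers move at their own pace and stop on an object; FORCE is the grip in N (left out, the last holds). Time passes only in rows, so rows that repeat a pose let the fingers close. It gives the time, the measured TCP pose, the force and the opening at its end, in the units of the state.
- arm.get_state(): the state, without advancing time (a new reading comes with each control period).
- viewer.grab_frame(name): name is "side" or "top" or "wrist"; returns a dict with "pixels" (480x640x3 uint8, blue, green, red), "fx", "fy", "cx", "cy" (pixels), "eye" and "attitude" of the camera in the world. Camera axes: x right, y down, z forward; pixel columns grow to the right and rows downward; lengths in m; the calibration is good to about 2 mm. A picture is of the moment at which its call begins. There is no depth.
- arm.job_done(): hands the job in, once; it reports no verdict.
Trained networks look in the newest picture that a camera, given by its name, has taken for a name from the list of things; names that differ only in an ending like _2 or _b are one class to them, and where a whole thing is asked for, a point or a joint stands for the part that bears it (a point fixed in the world has none). Each returns a list of dicts, best first, with "conf" (0 to 1); they miss things now and then, are a little off and sometimes report something else, mostly with a low value. They report only what shows in the picture. A call takes as long as a camera call. They do not tell look-alikes from the thing itself.
- spotter.spot_in(camera, label): "rect" ([left, top, right, bottom] in pixels, round what is visible of it).
- spotter.tip_of(camera, label): "at" ([column, row] in pixels: a listed point, or the origin of a listed thing).
The state is a dict: "t": time; "q": joint angles; "qd": joint speeds; "joint_efforts": joint torques, N m; "eef_pos": TCP position; "ee_rot": TCP orientation; "force": force on the tool from outside, world axes, zero at the start; "moment": the same for the moment, N m; "width": finger opening in m.
Only numpy, scipy, OpenCV 4.12 (cv2) and the standard library are available. Lean on these libraries where they do the work, as an engineer would, in place of code of your own. Each camera call takes 0.05 s, during which the arm holds its last target.

## Task

Take the fresh white filter cartridge by its blue grip bar from the tray and set it into the round port of the white air-supply unit, feeling gently for the collar's two slots. Press it down against its spring, turn it clockwise about a quarter turn until it comes home in its locked notches, and let go of it. Never force it against the unit, and leave the spent cartridge and everything else on the table where it is.

Things in the scene. Friction and masses are not known exactly. Their poses are not given: they have to be found in the camera images.
- unit: All sizes in mm. White air-supply unit, 220 (x) x 240 (y) x 110 tall, blue side stripes, fixed. Origin: centre of its underside, z up. Round port in its top, on the vertical axis through the origin, with an aluminium bayonet collar: top 113 above the table, bore 65, two opposite slots in its rim. Turning the cartridge clockwise from above locks it; stops block the other way.
- port (a point): Centre of the collar's top face, axes as the unit's. Slots: 17 wide, open out to 92 across, edged by yellow marks, nominally on the unit's +x and -x. But the collar was fitted by hand and is turned up to 0.35 rad either way about the port axis, which no reading tells: see or feel for the slots. Lugs resting on the rim (missed slots) hold the cartridge's origin 25 below this point.
- ridge (a point): Point on the port axis, 9 below the collar top: height of the underside of the ridge that hangs 4 lower than the 5 thick rim, clockwise of each slot. The lugs' tops must pass below it on the way to the notches: cartridge origin more than 42 below the collar top; 43 to 46 is good. Without that depth the lugs hit the ridge's side.
- spring (a point): Point on the port axis, 26 below the collar top: the rubber face of the sprung plate when free. The cartridge's foot meets it here; it pushes up with 0.5 N per mm of further travel, 22 of travel at most, then it is solid.
- home (a point): Point on the port axis, 38 below the collar top and 75 above the unit's origin: where the cartridge's origin comes to rest when locked and let go. Notch middles (green marks) are 80 degrees clockwise of the slots, with play of about 5 degrees short of it and 8 beyond it, then a solid stop. In a notch the cartridge rises 4 by its spring; let go under the ridge it stays 42 below the collar top, in the slots about 31 or less.
- cartridge: Fresh filter cartridge: white drum 60 across, 45 tall, grey bands, loose, 0.2 to 0.33 kg, stands in the tray. Origin: centre of its underside, z up. Blue grip bar on top along its x axis. A half turn about z makes no difference. Clearance in the collar's bore is 2.5 all round.
- grip (a point): Middle of the cartridge's upright blue grip bar, 62.5 above its origin: bar 60 long (cartridge x), 14 thick (y), from 45 to 80 above the origin.
- lug (a point): End of the cartridge's +x lug, 40 from its axis. Two blue lugs, along +x and -x in line with the bar, 80 over both, 12 wide, from 25 to 33 above the cartridge's origin. Slot play is about 4 degrees each way.
- used_cartridge: The spent cartridge: same shape and size, but grey drum with black bar and lugs; stands in the tray, to be left there. Origin: centre of its underside.
- tray: Shallow fixed steel tray, 170 x 250, 22 high, floor 4 thick, holding both cartridges. Origin: centre of its underside.
- soap_bottle: white soap bottle with red cap, 68 across, 170 tall; a bystander. Origin: centre of its underside.
- gel_bottle: small green bottle with white cap, 48 across, 100 tall; a bystander. Origin: centre of its underside.
- glove_box: blue carton of gloves, 120 x 230 x 75; a bystander. Origin: centre of its underside.
- bowl: steel bowl, 120 across, 50 tall; a bystander. Origin: centre of its underside.
- screwdriver: screwdriver lying flat; a bystander. Origin: under its middle, shaft along +x.
- jar: amber glass jar, 60 across, 70 tall; a bystander. Origin: centre of its underside.
Things that resemble listed ones, but are neither listed nor needed, are in the scene too. What is shaped like the cartridge but red is not meant.

How it is judged:
By the outcome, as a careful person would: the job done as asked, in the order asked, and still so for the second after the job is handed in, with the robot touching nothing.
It also fails if it takes over 64 s, if anything falls off the work surface, if the arm or the gripper's body presses on something with over 40 N, if the wrist force passes 120 N, or if a joint passes its speed limit or range.

## Working session

There is one attempt and no reset: what is moved stays moved. The work goes in short steps, Python scripts to look and compute and a shell command to move; the robot and the scene stay as the last step left them, time stands still between calls to the robot, and variables do not carry over. Pictures are saved under pics/ and viewed, and the job is handed in when it is done.

```bash
ls; mkdir -p pics; python3 - <<'E'
from station import arm, viewer, spotter
import cv2
s=arm.get_state(); print(s, arm.nose_length)
for n in ("top","side","wrist"):
    f=viewer.grab_frame(n); cv2.imwrite(f"pics/{n}0.png",f["pixels"]); print(n,f["fx"],f["cx"],f["cy"],f["eye"],f["attitude"])
for n in ("top","side"):
  for l in ("cartridge","used_cartridge","unit","port","grip","lug"):
    try: print(n,l,[(r["rect"],r["conf"]) for r in spotter.spot_in(n,l)][:3])
    except Exception as e: print(n,l,e)
    try: print("   tip",[(r["at"],r["conf"]) for r in spotter.tip_of(n,l)][:3])
    except Exception as e: print(n,l,e)
E
```

```text
pics
{'t': 0.0, 'q': array([ 1.50308408e+00,  3.59367809e-01,  1.10756337e-02, -3.01696368e-04,
       -1.22409905e+00, -2.88108279e-01]), 'qd': array([ 0.0027296 , -0.00010099,  0.00158933, -0.00125594,  0.00070272,
        0.00016688]), 'joint_efforts': array([ 9.63355269e-04, -5.82720709e+01,  2.93063951e+01,  6.99716136e+00,
        6.92514455e-03, -1.48803665e-04]), 'eef_pos': array([0.23501784, 0.63229139, 0.24465103]), 'ee_rot': array([ 0.11214316,  1.5691764 , -1.81457643]), 'force': array([0.27608252, 0.12106041, 0.37555971]), 'moment': array([ 0.04095832, -0.06118548,  0.02265161]), 'width': 0.08736457699204225} 0.019
top 560.9984709892159 320.6610585648673 250.54093438839067 [ 0.37200009 -0.0093135   1.43493706] [-2.97675228 -0.01266555 -1.5986907 ]
side 448.13529586468235 321.0617968556068 232.45286976884265 [-0.01640863 -0.79849166  0.71212127] [-2.1145084   0.02295244 -0.69843136]
wrist 344.9098198214788 320.2394766413344 240.81036564204683 [0.30385028 0.60692952 0.38370017] [ 2.86233084e+00 -9.89141364e-04 -1.92732039e+00]
top cartridge [([287.4, 253.6, 319.7, 277.9], 
[... 1145 characters left out ...]
2, 351.7, 231.8], 0.71), ([258.3, 216.5, 279.6, 254.5], 0.56), ([233.8, 206.4, 254.0, 235.4], 0.55)]
   tip [([246.2, 231.5], 0.56)]
side unit [([273.8, 243.1, 415.2, 369.1], 0.93)]
   tip [([346.1, 318.4], 0.95)]
side port [([274.8, 243.9, 422.4, 367.4], 0.61)]
   tip [([346.6, 277.1], 0.95), ([351.6, 234.7], 0.74)]
side grip [([193.9, 232.8, 217.7, 265.4], 0.73), ([258.9, 217.6, 281.2, 251.0], 0.6), ([287.2, 239.6, 314.4, 269.9], 0.6)]
   tip [([205.8, 244.7], 0.84), ([299.4, 247.1], 0.6)]
side lug [([195.9, 233.9, 223.4, 264.3], 0.68), ([292.1, 234.8, 312.4, 272.9], 0.58), ([257.8, 219.3, 282.7, 258.6], 0.57)]
   tip [([225.5, 250.8], 0.94), ([287.1, 254.6], 0.85), ([277.2, 230.9], 0.64)]
```

View pics/top0.png

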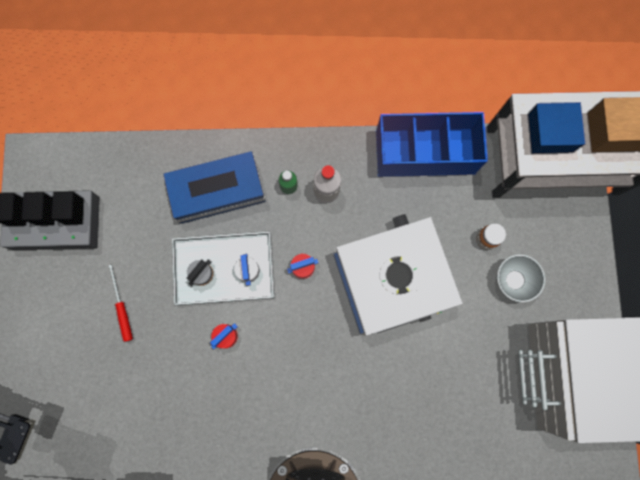

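View pics/side0.png

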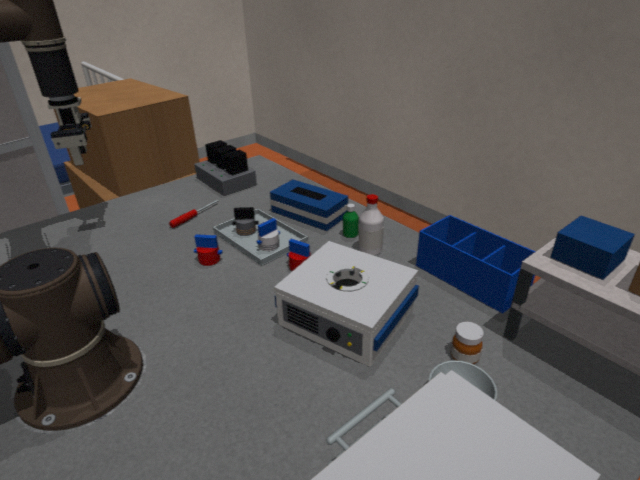

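```bash
python3 - <<'E'
import cv2,numpy as np
t=cv2.imread("pics/top0.png");s=cv2.imread("pics/side0.png")
cv2.imwrite("pics/crop_top.png",cv2.resize(t[200:360,170:330],None,fx=3.5,fy=3.5,interpolation=cv2.INTER_CUBIC))
cv2.imwrite("pics/crop_port.png",cv2.resize(t[210:340,330:465],None,fx=4.4,fy=4.4,interpolation=cv2.INTER_CUBIC))
E
```

```text
(no output)
```

View pics/crop_top.png

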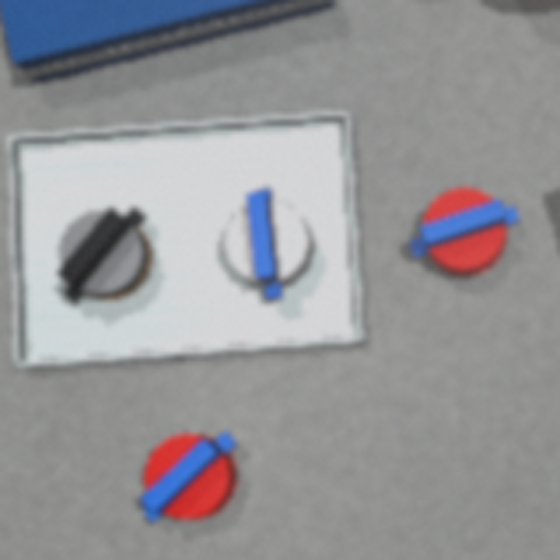

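View pics/crop_port.png

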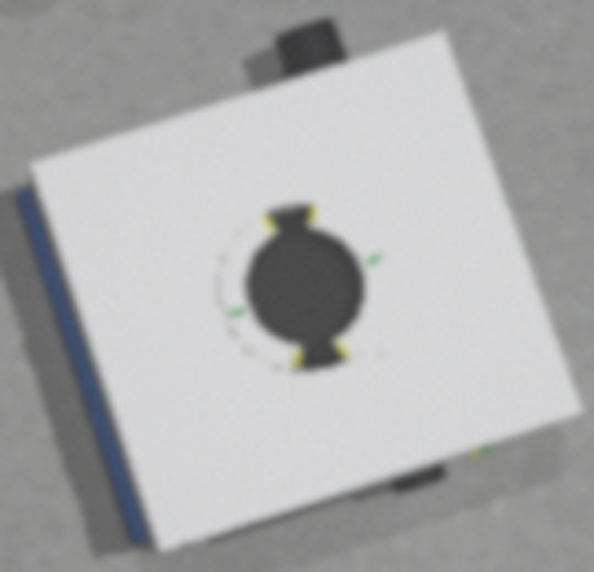

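The top picture (640x480) shows these cartridge shapes:
- White drum with a blue bar in the tray, at about (246,269). This matches the description, so I choose it.
- Red look-alikes with blue bars at (302,267) and (224,335). These are not meant.
- Spent cartridge, grey and black, at (200,272). This one stays.

The close crop confirms a white drum with a blue bar. The port is at about (399,275), with its slots close to image-vertical.

```bash
cat > h.py <<'E'
import numpy as np, cv2
from scipy.spatial.transform import Rotation as R
def ray(f,uv):
    d=np.array([(uv[0]-f["cx"])/f["fx"],(uv[1]-f["cy"])/f["fy"],1.0])
    return R.from_euler("xyz",f["attitude"]).as_matrix()@d
def onz(f,uv,z):
    d=ray(f,uv); e=np.array(f["eye"]); return e+d*(z-e[2])/d[2]
def proj(f,p):
    c=R.from_euler("xyz",f["attitude"]).as_matrix().T@(np.array(p)-f["eye"])
    return np.array([f["fx"]*c[0]/c[2]+f["cx"],f["fy"]*c[1]/c[2]+f["cy"]])
E
python3 - <<'E'
from h import *
from station import arm,viewer
f=viewer.grab_frame("top")
def P(u,v,z): return onz(f,(u,v),z)
c=lambda x,y:(170+(x+.5)/3.5-.5,200+(y+.5)/3.5-.5)
a=P(*c(259,192),.084);b=P(*c(267,284),.084);print("bar top ends",a,b,(a+b)/2,np.degrees(np.arctan2(*(a-b)[1::-1])))
d=lambda x,y:(330+(x+.5)/4.4-.5,210+(y+.5)/4.4-.5)
o=P(*d(305,287),.113);s=P(*d(291,206),.113);e=P(*d(321,370),.113)
print("port",o,s,e,(s+e)/2,np.degrees(np.arctan2(*(s-e)[1::-1])),np.linalg.norm(s-e))
g1=P(*d(375,259),.113);g2=P(*d(236,312),.113);print("green",(g1+g2)/2,np.degrees(np.arctan2(*(g1-g2)[1::-1])))
q=[P(*d(*k),.11) for k in ((33,163),(443,33),(583,410),(158,550))];print(q,sum(q)/4)
print(np.degrees(np.arctan2(*(q[0]-q[3])[1::-1])),np.degrees(np.arctan2(*(q[1]-q[2])[1::-1])))
st=arm.get_state(); print(R.from_euler("xyz",st["ee_rot"]).as_matrix())
E
```

```text
bar top ends [0.59125016 0.15501934 0.084     ] [0.52680267 0.14985678 0.084     ] [0.55902642 0.15243806 0.084     ] 4.579892649032867
port [ 0.52806328 -0.21648552  0.113     ] [ 0.57248291 -0.21112238  0.113     ] [ 0.48301402 -0.2228117   0.113     ] [ 0.52774847 -0.21696704  0.113     ] 7.44366296506351 0.09022927124003428
green [ 0.52889935 -0.21687927  0.113     ] -70.72605372508193
[array([ 0.60028273, -0.07194419,  0.11      ]), array([ 0.66713917, -0.30027134,  0.11      ]), array([ 0.45798624, -0.36325034,  0.11      ]), array([ 0.38993375, -0.13156053,  0.11      ])] [ 0.52883547 -0.2167566   0.11      ]
15.823595270476542 16.757815942036
[[-4.92887598e-06  9.37375142e-01 -3.48321466e-01]
 [-6.86223999e-06 -3.48321466e-01 -9.37375142e-01]
 [-1.00000000e+00 -2.22994033e-06  8.14932649e-06]]
```

```bash
python3 -m handwheel '{"gripper":[1,1,1,1,1,1,1,1,1,1,1,1,1,1,1],"travel":[[0.648,-0.960,-0.06],[0.648,-0.960,-0.06],[0.648,-0.960,-0.06],[0.648,-0.960,-0.06],[0.648,-0.960,-0.06],[0.648,-0.960,-0.06],[0.648,-0.960,-0.06],[0.648,-0.960,-0.06],[0.648,-0.960,-0.06],[0.648,-0.960,-0.06],[0.648,-0.960,-0.06],[0.648,-0.960,-0.06],[0.648,-0.960,-0.06],[0.648,-0.960,-0.06],[0.648,-0.960,-0.06]],"spin":[0.56,0.56,0.56,0.56,0.56,0.56,0.56,0.56,0.56,0.56,0.56,0.56,0.56,0.56,0.56]}' 30
python3 - <<'E'
from h import *
from station import arm,viewer
f=viewer.grab_frame("wrist"); cv2.imwrite("pics/w1.png",f["pixels"]); s=arm.get_state(); print(s["t"],s["eef_pos"],s["q"],s["force"],f["eye"],f["attitude"])
m=R.from_euler("xyz",s["ee_rot"]).as_matrix(); print("jaw heading",np.degrees(np.arctan2(m[1,2],m[0,2])))
E
```

```text
t: 2.9
eef_pos: [0.5589, 0.1532, 0.2157]
ee_rot: [2.507, 1.571, 1.02]
force: [-0.3, 1.1, 0.6]
width: 0.088
2.95 [0.55877994 0.15347903 0.2157615 ] [ 6.05355427e-01  2.24069998e-01 -2.47344197e-01 -9.25910142e-05
 -1.09904347e+00  1.05051932e+00] [-0.18847926 -0.04006728 -0.42804001] [0.63205697 0.15978009 0.35465213] [ 2.86252551e+00  5.80419107e-04 -1.48703405e+00]
jaw heading -85.12777419339743
```

View pics/w1.png

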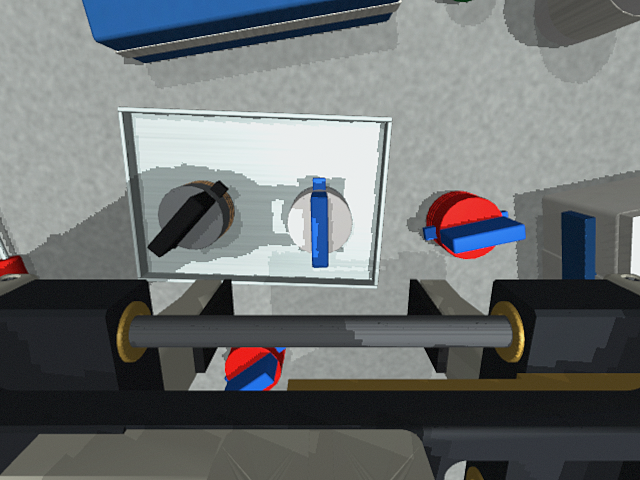

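The wrist view shows the white cartridge's blue bar at about (320,225). The spent one is at (195,218), and the red ones are at (475,230) and (255,370).

```bash
python3 - <<'E'
from h import *
from station import arm,viewer
f=viewer.grab_frame("wrist"); im=f["pixels"]
h=cv2.cvtColor(im,cv2.COLOR_BGR2HSV); m=cv2.inRange(h,(100,120,60),(130,255,255)); m[:,:285]=0;m[:,360:]=0;m[:165]=0;m[275:]=0
cv2.imwrite("pics/w1c.png",cv2.resize(im[165:280,260:380],None,fx=5,fy=5,interpolation=cv2.INTER_NEAREST))
for v in range(170,272,6):
    u=np.where(m[v])[0]
    if len(u): print(v,u.min(),u.max())
for p in ((.559,.1525,.084),(.559+.03*.997,.1525+.03*.08,.084),(.559-.03*.997,.1525-.03*.08,.084)): print(proj(f,p))
E
```

```text
182 313 325
188 313 325
194 312 326
200 311 327
206 311 327
212 311 327
218 312 327
224 312 327
230 312 327
236 312 327
242 312 327
248 312 327
254 312 327
260 313 327
266 313 327
[322.23256896 235.82531863]
[322.45961364 199.12339964]
[322.01851762 270.42685439]
```

View pics/w1c.png

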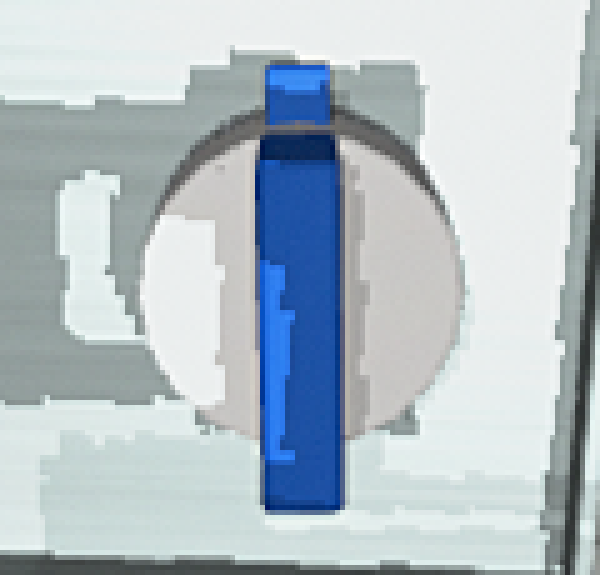

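```bash
python3 - <<'E'
from h import *
from station import arm,viewer
f=viewer.grab_frame("wrist");s=arm.get_state();print(s["eef_pos"])
a=onz(f,(260+(262+338)/2/5,165+160/5),.084);b=onz(f,(260+(263+343)/2/5,165+510/5),.084)
print(a,b,(a+b)/2,np.linalg.norm(a-b),np.degrees(np.arctan2(*(a-b)[1::-1])))
E
```

```text
[0.55876719 0.15369606 0.21582854]
[0.59038601 0.15714241 0.084     ] [0.53198658 0.15168463 0.084     ] [0.56118629 0.15441352 0.084     ] 0.05865390297433439 5.339128003168547
```

```bash
python3 -m handwheel '{"gripper":[1,1,1,1,1,-1,-1,-1,-1,-1,-1,-1],"travel":[[0.003,0,-0.1],[0.003,0,-0.2],[0.003,0,-0.26],[0.003,0,-0.286],[0.003,0,-0.286],[0.003,0,-0.286],[0.003,0,-0.286],[0.003,0,-0.286],[0.003,0,-0.286],[0.003,0,-0.286],[0.003,0,-0.286],[0.003,0,-0.286]],"spin":[0,0,0,0,0,0,0,0,0,0,0,0]}' 30
```

```text
t: 4.25
eef_pos: [0.5607, 0.1527, 0.0726]
ee_rot: [2.074, 1.571, 0.587]
force: [0.3, 0.5, -0.4]
width: 0.0371
```

```bash
python3 -m handwheel '{"gripper":[-1,-1,-1,-1,-1,-1,-1],"travel":[[0,0,0],[0,0,0],[0,0,0],[0,0,0],[0,0,0],[0,0,0],[0,0,0]],"spin":[0,0,0,0,0,0,0]}' 30; python3 -m handwheel '{"gripper":[-1,-1,-1,-1,-1,-1,-1],"travel":[[0,0,0.04],[0,0,0.1],[0,0,0.2],[0,0,0.28],[0,0,0.33],[0,0,0.33],[0,0,0.33]],"spin":[0,0,0,0,0,0,0]}'
python3 - <<'E'
from h import *
from station import arm,viewer
s=arm.get_state(); print(s["t"],s["eef_pos"],s["q"],s["force"],s["width"])
m=R.from_euler("xyz",s["ee_rot"]).as_matrix(); print("jaw heading",np.degrees(np.arctan2(m[1,2],m[0,2])))
f=viewer.grab_frame("side"); cv2.imwrite("pics/s2.png",cv2.resize(f["pixels"][150:290,190:370],None,fx=4,fy=4))
E
```

```text
t: 4.95
eef_pos: [0.5604, 0.1526, 0.0723]
ee_rot: [-1.187, 1.57, -2.673]
force: [1.0, 0.6, -3.3]
width: 0.0135
t: 5.65
eef_pos: [0.5601, 0.1526, 0.2372]
ee_rot: [-2.587, 1.57, 2.209]
force: [-0.2, -0.4, -3.6]
width: 0.014
5.65 [0.56011359 0.15255956 0.23724977] [ 6.02213542e-01  2.10193516e-01 -2.13837776e-01 -7.19263788e-04
 -1.14678878e+00  1.05246869e+00] [-0.17051509 -0.38400377 -3.5794001 ] 0.014040792638854804
jaw heading -85.2106522675324
```

View pics/s2.png

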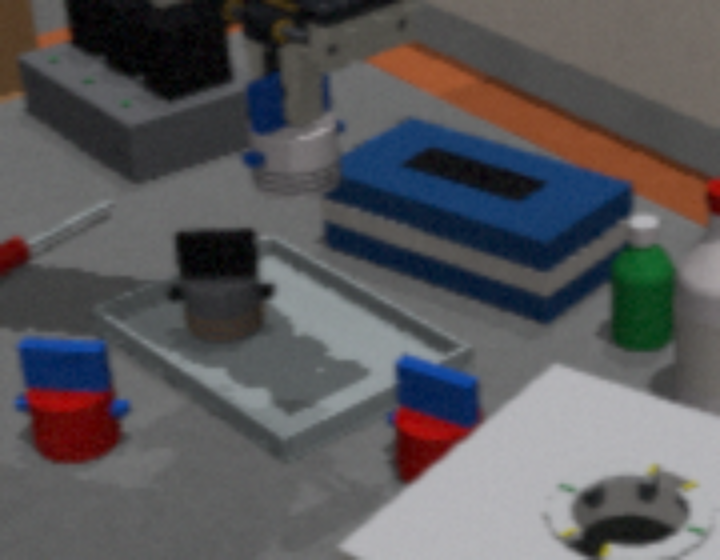

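The cartridge is held (opening 14 mm, about 3.4 N of weight) and the spent one stands untouched. Next I stop short of the port to look at it with the wrist camera.

```bash
python3 -m handwheel '{"gripper":[-1,-1,-1,-1,-1,-1,-1,-1,-1,-1,-1,-1],"travel":[[-0.24,-0.739,0.02],[-0.24,-0.739,0.02],[-0.24,-0.739,0.02],[-0.24,-0.739,0.02],[-0.24,-0.739,0.02],[-0.24,-0.739,0.02],[-0.24,-0.739,0.02],[-0.24,-0.739,0.02],[-0.24,-0.739,0.02],[-0.24,-0.739,0.02],[-0.24,-0.739,0.02],[-0.24,-0.739,0.02]],"spin":[0.08,0.08,0.08,0.08,0.08,0.08,0.08,0.08,0.08,0.08,0.08,0.08]}'
python3 - <<'E'
from h import *
from station import arm,viewer
import pickle
s=arm.get_state(); print(s["t"],s["eef_pos"],s["q"],s["force"],s["width"])
m=R.from_euler("xyz",s["ee_rot"]).as_matrix(); print("jaw heading",np.degrees(np.arctan2(m[1,2],m[0,2])))
f=viewer.grab_frame("wrist"); cv2.imwrite("pics/w3.png",f["pixels"]); pickle.dump(f,open("w3.pkl","wb"))
E
```

```text
t: 6.9
eef_pos: [0.4408, -0.2159, 0.2469]
ee_rot: [-1.931, 1.57, 2.93]
force: [0.1, 0.3, -3.6]
width: 0.0138
6.9 [ 0.44077241 -0.21594608  0.2469236 ] [-5.42328596e-02  5.15657893e-02 -3.79242321e-01 -1.96195070e-04
 -1.14110989e+00  1.77331318e+00] [ 0.1459052   0.31678695 -3.62553115] 0.01381104670212343
jaw heading -81.5086541072734
```

View pics/w3.png

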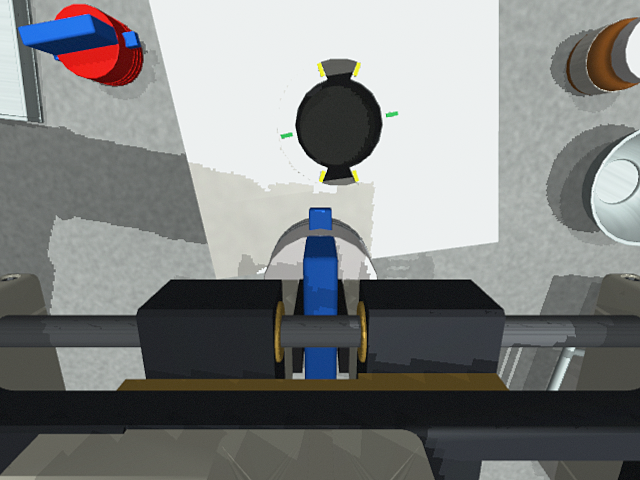

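The port shows at (338,122) with its slots at (339,66) and (339,178). The green marks are at (286,136) and (391,114).

```bash
python3 - <<'E'
from h import *
import pickle
f=pickle.load(open("w3.pkl","rb")); im=f["pixels"]
h=cv2.cvtColor(im,cv2.COLOR_BGR2HSV)
Z=.113
def cents(lo,hi):
    m=cv2.inRange(h,lo,hi); m[200:]=0;m[:,:260]=0;m[:,420:]=0
    n,l,st,c=cv2.connectedComponentsWithStats(m); return [(tuple(c[i].round(1)),st[i,4]) for i in range(1,n) if st[i,4]>8]
hd=lambda a,b:np.degrees(np.arctan2(*(a-b)[1::-1]))
y=cents((22,100,100),(35,255,255));g=cents((45,80,60),(85,255,255));print(y,g)
Y=[onz(f,c,Z) for c,_ in y];G=[onz(f,c,Z) for c,_ in g]
for p in Y+G: print(p)
print("Ymean",np.mean(Y,0),"Gmean",np.mean(G,0),[hd(G[0],G[1])])
m=cv2.inRange(im,(0,0,0),(75,75,75)); m[200:]=0;m[:,:290]=0;m[:,:][:, 400:]=0
n,l,st,c=cv2.connectedComponentsWithStats(m);print(st,c)
cv2.imwrite("pics/w3c.png",cv2.resize(im[40:290,250:420],None,fx=3.2,fy=2.4*3.2/2.4,interpolation=cv2.INTER_NEAREST)[:, :])
E
```

```text
[((np.float64(320.5), np.float64(68.9)), np.int32(59)), ((np.float64(356.6), np.float64(68.6)), np.int32(54)), ((np.float64(321.9), np.float64(176.1)), np.int32(43)), ((np.float64(354.9), np.float64(175.7)), np.int32(48))] [((np.float64(391.4), np.float64(113.9)), np.int32(48)), ((np.float64(286.4), np.float64(135.2)), np.int32(44))]
[ 0.56326995 -0.19723281  0.113     ]
[ 0.56728043 -0.2229017   0.113     ]
[ 0.48807282 -0.20953205  0.113     ]
[ 0.49216731 -0.23496753  0.113     ]
[ 0.54087601 -0.25391139  0.113     ]
[ 0.51433235 -0.17843601  0.113     ]
Ymean [ 0.52769763 -0.21615852  0.113     ] Gmean [ 0.52760418 -0.2161737   0.113     ] [np.float64(-70.62392824154001)]
[[     0      0    640    480 300739]
 [   296     72     86    109   6460]
 [   353    178      1      1      1]] [[319.09576078 241.97536069]
 [338.31377709 124.27151703]
 [353.         178.        ]]
```

```bash
python3 -c "
import cv2
im=cv2.imread('pics/w3.png');cv2.imwrite('pics/w3d.png',cv2.resize(im[50:195,270:410],None,fx=4,fy=4,interpolation=cv2.INTER_NEAREST))"
```

```text
(no output)
```

View pics/w3d.png

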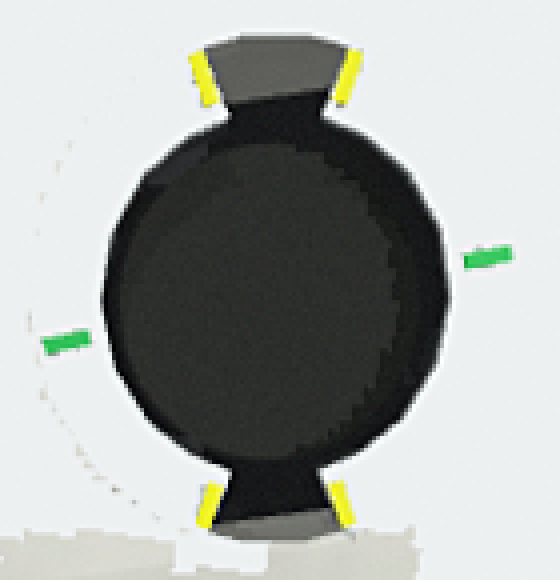

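```bash
python3 - <<'E'
from h import *
import pickle
f=pickle.load(open("w3.pkl","rb")); im=f["pixels"]
cv2.imwrite("pics/w3e.png",cv2.resize(im[195:320,250:390],None,fx=4.5,fy=4.5,interpolation=cv2.INTER_NEAREST))
t=np.array([.44077,-.21595,.24692]); a=np.radians(8.5); u=np.array([np.cos(a),np.sin(a),0]);v=np.array([-u[1],u[0],0])
for z in (25,33):
  for w in (-6,6): print("lug",z,w,proj(f,t+u*.04+v*w*1e-3+[0,0,(z-68.3)*1e-3]))
for z in (45,80):
  for w in (-7,7): print("bar",z,w,proj(f,t+u*.03+v*w*1e-3+[0,0,(z-68.3)*1e-3]))
print(onz(f,(320,208),.24692-.0683+.033),t+u*.04)
E
```

```text
lug 25 -6 [332.56195518 207.05777468]
lug 25 6 [310.11824761 207.07204853]
lug 33 -6 [333.0859234  209.90771904]
lug 33 6 [309.66586413 209.92242754]
bar 45 -7 [335.8071802 234.8441374]
bar 45 7 [307.05769413 234.86019214]
bar 80 -7 [339.63584355 258.20677197]
bar 80 7 [303.68749261 258.22450288]
[ 0.48121    -0.20919457  0.21162   ] [ 0.48033063 -0.21003762  0.24692   ]
```

View pics/w3e.png

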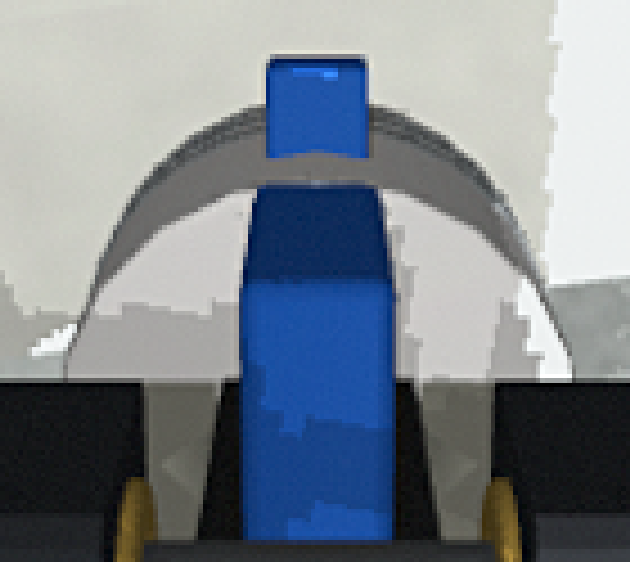

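```bash
python3 -m handwheel '{"gripper":[-1,-1,-1,-1,-1,-1,-1],"travel":[[0.08,-0.001,0],[0.16,-0.001,0],[0.173,-0.001,-0.05],[0.173,-0.001,-0.1],[0.173,-0.001,-0.111],[0.173,-0.001,-0.111],[0.173,-0.001,-0.111]],"spin":[0.016,0.016,0.016,0.016,0.016,0.016,0.016]}'
cat > st.py <<'E'
from h import *
from station import arm
s=arm.get_state(); m=R.from_euler("xyz",s["ee_rot"]).as_matrix()
print("t",s["t"],"pos",s["eef_pos"].round(4),"bar heading",round(90+np.degrees(np.arctan2(m[1,2],m[0,2])),2),"F",s["force"].round(1),"M",s["moment"].round(2),"w",s["width"].round(4),"down",m[:,0].round(3),"below",round((.113-(s["eef_pos"][2]-.0683))*1e3,1),"q6",s["q"][5].round(2))
E
python3 st.py
python3 - <<'E'
from h import *
from station import viewer
for n in ("side","wrist","top"):
    f=viewer.grab_frame(n); im=f["pixels"]
    if n=="side": im=cv2.resize(im[160:330,250:440],None,fx=4,fy=4)
    if n=="top": im=cv2.resize(im[200:350,320:480],None,fx=4,fy=4)
    cv2.imwrite(f"pics/{n}4.png",im)
E
```

```text
t: 7.65
eef_pos: [0.5278, -0.2172, 0.1934]
ee_rot: [1.007, 1.569, -0.404]
force: [0.5, 0.1, -2.7]
width: 0.0138Traceback (most recent call last):
  File "st.py", line 4, in <module>
    print("t",s["t"],"pos",s["eef_pos"].round(4),"bar heading",round(90+np.degrees(np.arctan2(m[1,2],m[0,2])),2),"F",s["force"].round(1),"M",s["moment"].round(2),"w",s["width"].round(4),"down",m[:,0].round(3),"below",round((.113-(s["eef_pos"][2]-.0683))*1e3,1),"q6",s["q"][5].round(2))
                                                                                                                                                                      ^^^^^^^^^^^^^^^^
AttributeError: 'float' object has no attribute 'round'
```

View pics/side4.png

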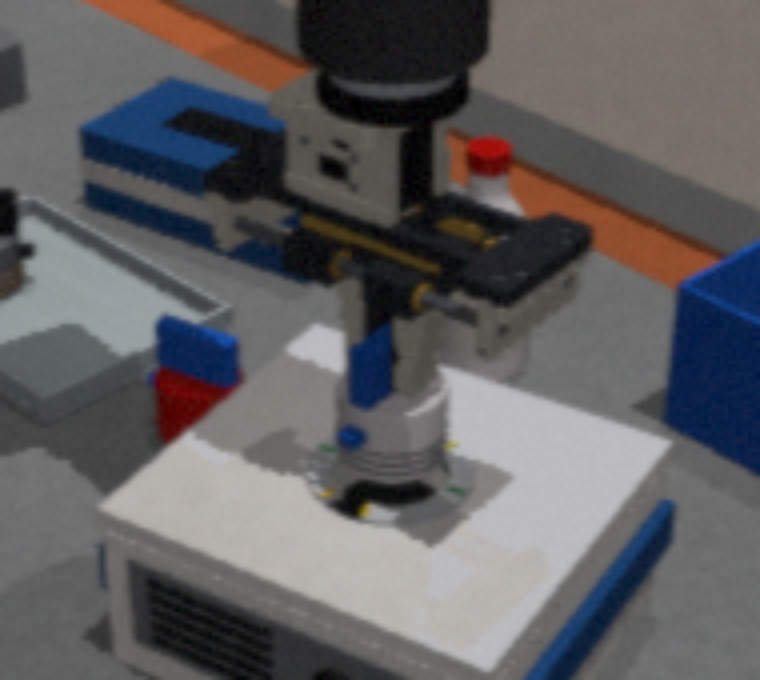

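View pics/wrist4.png

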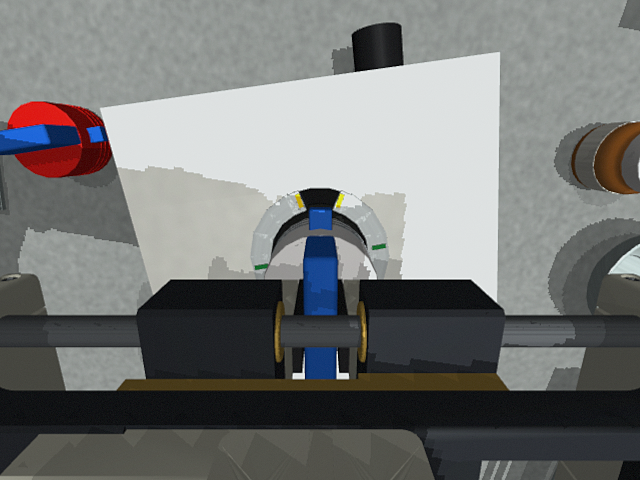

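The side view shows the cartridge hovering over the collar. In the wrist view its lug at (320,217) lines up with the slot between the yellow marks at (299,200) and (341,200).

```bash
sed -i 's/s\["width"\].round(4)/round(float(s["width"]),4)/; s/s\["q"\]\[5\].round(2)/round(float(s["q"][5]),2)/' st.py; python3 st.py; python3 -m handwheel '{"gripper":[-1,-1,-1,-1,-1],"travel":[[0,0,-0.012],[0,0,-0.024],[0,0,-0.036],[0,0,-0.048],[0,0,-0.048]],"spin":[0,0,0,0,0]}'; python3 st.py
```

```text
t 7.8 pos [ 0.5278 -0.2173  0.1936] bar heading 9.15 F [ 0.8  0.  -3.1] M [-0.09 -0.03 -0.04] w 0.0139 down [ 0.003 -0.    -1.   ] below -12.3 q6 1.78
t: 8.3
eef_pos: [0.5264, -0.2172, 0.1667]
ee_rot: [-1.898, 1.569, 2.974]
force: [0.3, 0.1, -2.6]
width: 0.0136
t 8.3 pos [ 0.5264 -0.2172  0.1667] bar heading 9.12 F [ 0.3  0.1 -2.6] M [0.   0.01 0.  ] w 0.0136 down [-0.002  0.    -1.   ] below 14.6 q6 1.78
```

```bash
python3 -m handwheel '{"gripper":[-1,-1,-1,-1,-1],"travel":[[0,0,-0.008],[0,0,-0.014],[0,0,-0.02],[0,0,-0.02],[0,0,-0.02]],"spin":[0,0,0,0,0]}'; python3 st.py;python3 -m handwheel '{"gripper":[-1,-1,-1,-1],"travel":[[0,0,-0.004],[0,0,-0.008],[0,0,-0.012],[0,0,-0.012]],"spin":[0,0,0,0]}'; python3 st.py
```

```text
t: 8.8
eef_pos: [0.5272, -0.2173, 0.1581]
ee_rot: [-0.843, 1.571, -2.255]
force: [-0.4, 0.5, -2.6]
width: 0.0138
t 8.8 pos [ 0.5272 -0.2173  0.1581] bar heading 9.14 F [-0.4  0.5 -2.6] M [-0.02 -0.05  0.02] w 0.0138 down [-0. -0. -1.] below 23.2 q6 1.78
t: 9.2
eef_pos: [0.5272, -0.2173, 0.1519]
ee_rot: [1.056, 1.571, -0.355]
force: [-0.9, -0.2, -1.9]
width: 0.0142
t 9.2 pos [ 0.5272 -0.2173  0.1519] bar heading 9.14 F [-0.9 -0.2 -1.9] M [ 0.13 -0.   -0.02] w 0.0142 down [ 0. -0. -1.] below 29.4 q6 1.78
```

The lugs are past the rim height (29 mm below, no extra force), so they are in the slots. Next is the press.

```bash
python3 -m handwheel '{"gripper":[-1,-1,-1,-1,-1,-1],"travel":[[0,0,-0.007],[0,0,-0.014],[0,0,-0.021],[0,0,-0.027],[0,0,-0.027],[0,0,-0.027]],"spin":[0,0,0,0,0,0]}' 40; python3 st.py
```

```text
t: 9.8
eef_pos: [0.5274, -0.2174, 0.1389]
ee_rot: [0.918, 1.57, -0.493]
force: [-0.8, 0.4, 4.9]
width: 0.0138
t 9.8 pos [ 0.5274 -0.2174  0.1389] bar heading 9.15 F [-0.8  0.4  4.9] M [0.14 0.33 0.  ] w 0.0138 down [ 0.001 -0.    -1.   ] below 42.4 q6 1.78
```

```bash
python3 -m handwheel '{"gripper":[-1,-1,-1],"travel":[[0,0,-0.003],[0,0,-0.005],[0,0,-0.005]],"spin":[0,0,0]}'; python3 st.py; python3 -m handwheel '{"gripper":[-1,-1,-1,-1,-1,-1],"travel":[[0,0,0],[0,0,0],[0,0,0],[0,0,0],[0,0,0],[0,0,0]],"spin":[-0.05,-0.1,-0.15,-0.2,-0.25,-0.25]}'; python3 st.py
```

```text
t: 10.1
eef_pos: [0.5274, -0.2174, 0.1365]
ee_rot: [1.072, 1.57, -0.339]
force: [-1.3, 0.2, 5.8]
width: 0.0133
t 10.1 pos [ 0.5274 -0.2174  0.1365] bar heading 9.14 F [-1.3  0.2  5.8] M [ 0.28  0.4  -0.01] w 0.0133 down [ 0.001 -0.    -1.   ] below 44.8 q6 1.78
t: 10.7
eef_pos: [0.5278, -0.2175, 0.1368]
ee_rot: [1.27, 1.569, -0.338]
force: [-0.6, 0.4, 6.2]
width: 0.0136
t 10.7 pos [ 0.5278 -0.2175  0.1368] bar heading -2.17 F [-0.6  0.4  6.2] M [ 0.05  0.16 -0.02] w 0.0136 down [ 0.002 -0.001 -1.   ] below 44.5 q6 1.58
```

Turned 11° with no resisting moment, so the lugs are under the ridge. I keep turning.

```bash
python3 -m handwheel '{"gripper":[-1,-1,-1,-1,-1,-1,-1,-1,-1,-1],"travel":[[0,0,0],[0,0,0],[0,0,0],[0,0,0],[0,0,0],[0,0,0],[0,0,0],[0,0,0],[0,0,0],[0,0,0]],"spin":[-0.1,-0.2,-0.3,-0.4,-0.5,-0.6,-0.7,-0.8,-0.9,-0.9]}'; python3 st.py
```

```text
t: 11.7
eef_pos: [0.5279, -0.2175, 0.1368]
ee_rot: [2.016, 1.569, -0.301]
force: [-0.4, -0.5, 6.3]
width: 0.0136
t 11.7 pos [ 0.5279 -0.2175  0.1368] bar heading -42.75 F [-0.4 -0.5  6.3] M [ 0.02  0.02 -0.09] w 0.0136 down [ 0.002 -0.001 -1.   ] below 44.5 q6 0.87
```

```bash
python3 -m handwheel '{"gripper":[-1,-1,-1,-1,-1,-1],"travel":[[0,0,0],[0,0,0],[0,0,0],[0,0,0],[0,0,0],[0,0,0]],"spin":[-0.1,-0.2,-0.3,-0.4,-0.5,-0.5]}'; python3 st.py;  python3 -m handwheel '{"gripper":[-1,-1,-1,-1],"travel":[[0,0,0],[0,0,0],[0,0,0],[0,0,0]],"spin":[-0.06,-0.12,-0.15,-0.15]}'; python3 st.py
```

```text
t: 12.3
eef_pos: [0.5279, -0.2175, 0.1368]
ee_rot: [2.403, 1.569, -0.307]
force: [0.3, 0.2, 5.3]
width: 0.0137
t 12.3 pos [ 0.5279 -0.2175  0.1368] bar heading -65.25 F [0.3 0.2 5.3] M [ 0.05  0.03 -0.13] w 0.0137 down [ 0.002 -0.001 -1.   ] below 44.5 q6 0.48
t: 12.7
eef_pos: [0.5279, -0.2175, 0.1368]
ee_rot: [2.495, 1.569, -0.33]
force: [-0.2, -0.1, 5.7]
width: 0.0136
t 12.7 pos [ 0.5279 -0.2175  0.1368] bar heading -71.89 F [-0.2 -0.1  5.7] M [0.13 0.02 0.04] w 0.0136 down [ 0.002 -0.001 -1.   ] below 44.5 q6 0.36
```

```bash
python3 -m handwheel '{"gripper":[-1,-1,-1,-1,-1],"travel":[[0,0,0.003],[0,0,0.006],[0,0,0.009],[0,0,0.011],[0,0,0.011]],"spin":[0,0,0,0,0]}'; python3 st.py
```

```text
t: 13.2
eef_pos: [0.5278, -0.2175, 0.1419]
ee_rot: [2.604, 1.569, -0.221]
force: [3.0, -1.5, 3.1]
width: 0.0135
t 13.2 pos [ 0.5278 -0.2175  0.1419] bar heading -71.86 F [ 3.  -1.5  3.1] M [-0.55 -1.25 -0.01] w 0.0135 down [ 0.001 -0.    -1.   ] below 39.4 q6 0.36
```

Rise to 39 mm below was free, and the force matches the spring alone, so the lugs are in the notches. Now I release.

```bash
python3 -m handwheel '{"gripper":[-0.5,-0.5,0,0,0,0.5,0.5,0.5,0.5],"travel":[[0,0,0.002],[0,0,0.002],[0,0,0.002],[0,0,0.002],[0,0,0.002],[0,0,0.002],[0,0,0.002],[0,0,0.002],[0,0,0.002]],"spin":[0,0,0,0,0,0,0,0,0]}'; python3 st.py; python3 -m handwheel '{"gripper":[0.5,0.5,0.5,0.5,0.5,0.5,0.5],"travel":[[0,0,0.02],[0,0,0.06],[0,0,0.12],[0,0,0.2],[0,0,0.28],[0,0,0.3],[0,0,0.3]],"spin":[0,0,0,0,0,0,0]}';python3 st.py
python3 - <<'E'
from h import *
from station import viewer
import pickle
for n in ("side","wrist","top"):
    f=viewer.grab_frame(n); im=f["pixels"]; pickle.dump(f,open(f"{n}5.pkl","wb"))
    if n=="side": im=cv2.resize(im[160:330,180:440],None,fx=3,fy=3)
    if n=="top": im=cv2.resize(im[150:360,160:480],None,fx=2.5,fy=2.5)
    cv2.imwrite(f"pics/{n}5.png",im)
E
```

```text
t: 14.1
eef_pos: [0.5271, -0.2173, 0.1426]
ee_rot: [-0.824, 1.571, 2.634]
force: [-0.5, -0.2, 0.1]
width: 0.0649
t 14.1 pos [ 0.5271 -0.2173  0.1426] bar heading -71.86 F [-0.5 -0.2  0.1] M [ 0.11 -0.03  0.01] w 0.0649 down [-0.  0. -1.] below 38.7 q6 0.36
t: 14.8
eef_pos: [0.528, -0.2175, 0.2956]
ee_rot: [2.697, 1.566, -0.128]
force: [0.3, -1.2, 0.2]
width: 0.0656
t 14.8 pos [ 0.528  -0.2175  0.2956] bar heading -71.86 F [ 0.3 -1.2  0.2] M [ 0.1  -0.02  0.03] w 0.0656 down [ 0.005 -0.001 -1.   ] below -114.3 q6 0.36
```

View pics/side5.png

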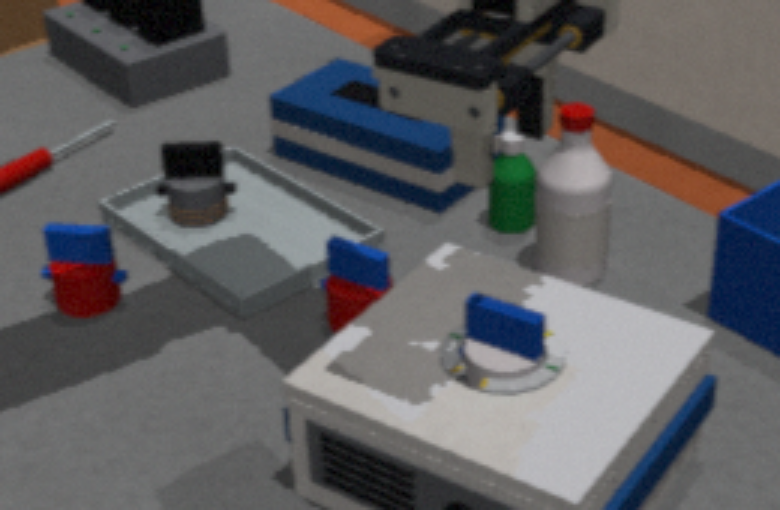

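View pics/wrist5.png

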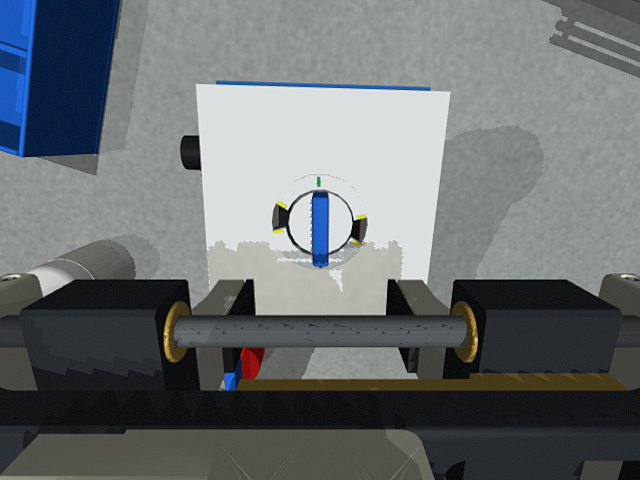

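View pics/top5.png

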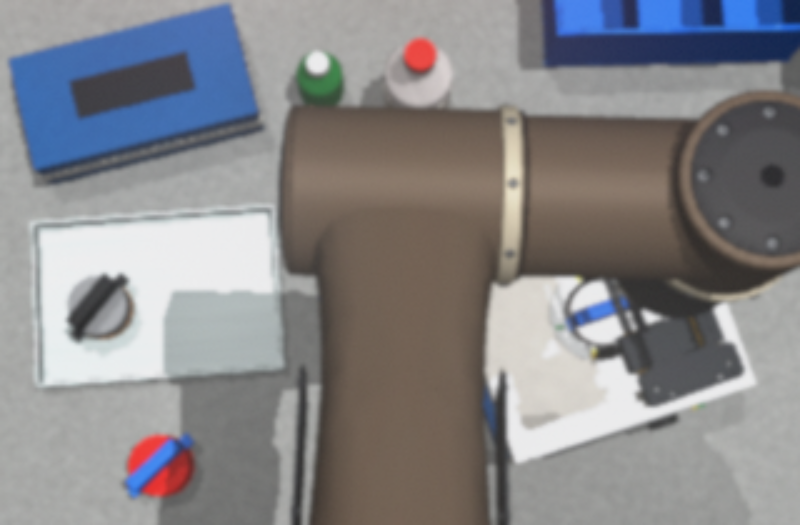

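The wrist view shows the bar at (320,228), pointing at the green mark at (318,182), with the slots empty at (280,218) and (359,229). I check the height and heading numerically.

```bash
python3 - <<'E'
from h import *
import pickle
f=pickle.load(open("wrist5.pkl","rb")); im=f["pixels"]
cv2.imwrite("pics/w5c.png",cv2.resize(im[165:280,260:380],None,fx=5,fy=5,interpolation=cv2.INTER_NEAREST))
a=np.radians(-70.8)
for off in (-.038,-.042,-.031):
  for k in (-1,1): print(off,k,[proj(f,np.array([.5277+k*.03*np.cos(a)-s*.007*np.sin(a),-.2164+k*.03*np.sin(a)+s*.007*np.cos(a),.113+off+.08])).round(1) for s in(-1,1)])
g=pickle.load(open("side5.pkl","rb"))
for off in (-.038,-.042,-.031):
  print("side",off,[((proj(g,[.5277+k*.03*np.cos(a),-.2164+k*.03*np.sin(a),.113+off+.08])-[180,160])*3).round(0) for k in (-1,1)])
E
```

```text
-0.038 -1 [array([327.8, 268.5]), array([311.5, 268.7])]
-0.038 1 [array([326.8, 198.8]), array([309.5, 199.1])]
-0.042 -1 [array([327.7, 266.8]), array([311.6, 267.1])]
-0.042 1 [array([326.7, 198. ]), array([309.7, 198.3])]
-0.031 -1 [array([327.9, 271.4]), array([311.2, 271.7])]
-0.031 1 [array([326.9, 200.2]), array([309.2, 200.5])]
side -0.038 [array([463., 295.]), array([537., 318.])]
side -0.042 [array([464., 300.]), array([537., 323.])]
side -0.031 [array([463., 287.]), array([537., 310.])]
```

View pics/w5c.png

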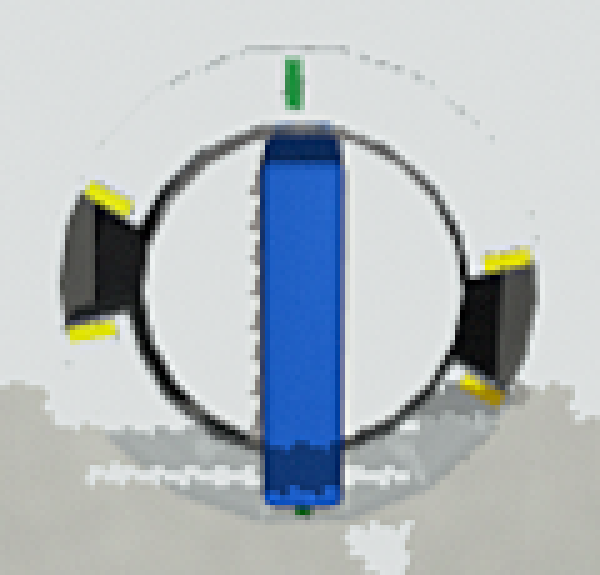

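```bash
python3 - <<'E'
from h import *
import pickle
g=pickle.load(open("side5.pkl","rb")); im=g["pixels"]
b=[330,250]; S=9
cv2.imwrite("pics/s5c.png",cv2.resize(im[250:300,320:380],None,fx=12,fy=12,interpolation=cv2.INTER_CUBIC))
T=lambda p:((proj(g,p)-[320,250]+.5)*12).round(0)
c=np.array([.5277,-.2164,.113])
r=lambda d,L:c+L*np.array([np.cos(np.radians(d)),np.sin(np.radians(d)),0])
print("green",T(r(-70.6,.040)),T(r(109.4,.040)))
for p in ([.56327,-.19723,.113],[.56728,-.2229,.113],[.48807,-.20953,.113],[.49217,-.23497,.113]): print("yellow",T(p))
a=np.radians(-71.9);u=np.array([np.cos(a),np.sin(a),0]);v=np.array([-u[1],u[0],0])
for off in (-.038,-.042,-.031):
  print(off,[T(c+k*.03*u+s*.007*v+[0,0,off+.08]) for k in(-1,1) for s in (-1,1)])
E
```

```text
green [520. 404.] [135. 277.]
yellow [393. 219.]
yellow [503. 270.]
yellow [137. 410.]
yellow [248. 466.]
-0.038 [array([162., 124.]), array([201.,  86.]), array([455., 220.]), array([491., 181.])]
-0.042 [array([162., 142.]), array([201., 104.]), array([454., 239.]), array([491., 199.])]
-0.031 [array([162.,  92.]), array([201.,  54.]), array([455., 188.]), array([492., 148.])]
```

View pics/s5c.png

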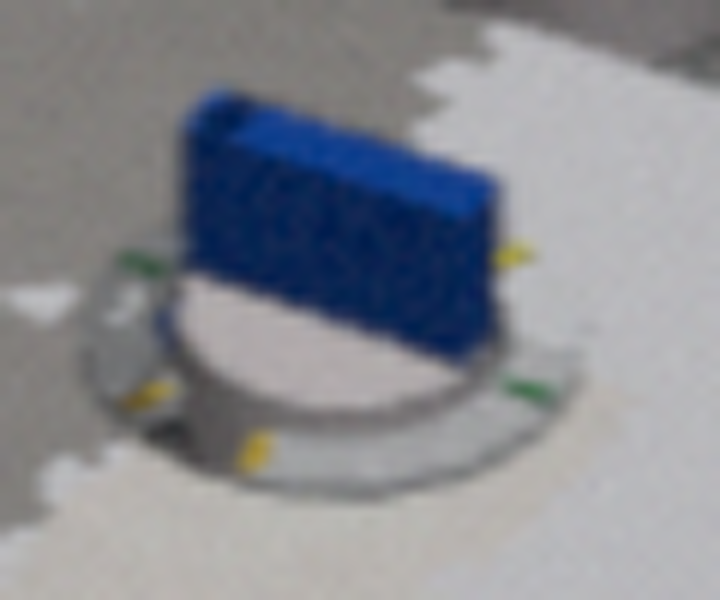

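The side view is ambiguous on depth: 38 or 42 mm below. I take a closer look from a lower, stepped-back pose before trusting it.

```bash
python3 -m handwheel '{"gripper":[0.5,0.5,0.5,0.5,0.5,0.5,0.5,0.5,0.5],"travel":[[-0.037,0.114,0],[-0.074,0.228,0],[-0.074,0.228,0],[-0.074,0.228,-0.08],[-0.074,0.228,-0.16],[-0.074,0.228,-0.2],[-0.074,0.228,-0.2],[-0.074,0.228,-0.2],[-0.074,0.228,-0.2]],"spin":[0,0,0,0,0,0,0,0,0]}';python3 st.py
python3 - <<'E'
from h import *
from station import viewer
import pickle
f=viewer.grab_frame("wrist"); pickle.dump(f,open("w6.pkl","wb")); cv2.imwrite("pics/w6.png",f["pixels"]); print(f["eye"],f["attitude"])
E
```

```text
t: 15.85
eef_pos: [0.4909, -0.1034, 0.1936]
ee_rot: [2.713, 1.569, -0.112]
force: [0.4, -0.2, 0.2]
width: 0.0656
t 15.85 pos [ 0.4909 -0.1034  0.1936] bar heading -71.86 F [ 0.4 -0.2  0.2] M [ 0.11 -0.06  0.02] w 0.0656 down [ 0.001 -0.    -1.   ] below -12.3 q6 0.13
[ 0.51291996 -0.1737666   0.33265102] [ 2.86236343e+00  1.72185334e-03 -2.82558934e+00]
```

View pics/w6.png

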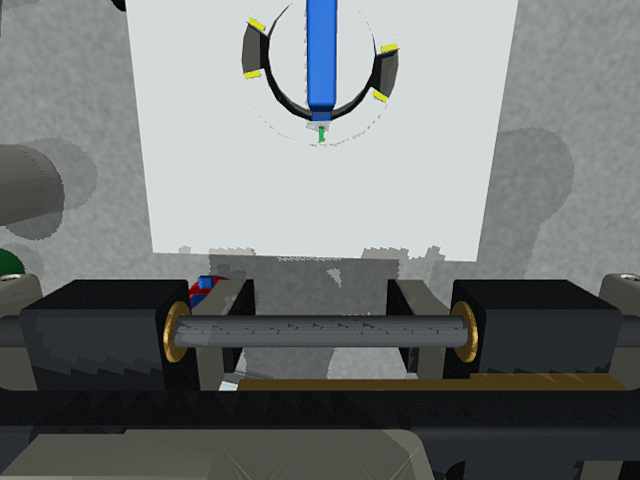

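```bash
python3 -m handwheel '{"gripper":[0.5,0.5,0.5,0.5],"travel":[[0.014,-0.043,0],[0.028,-0.086,0],[0.028,-0.086,0],[0.028,-0.086,0]],"spin":[0,0,0,0]}';python3 st.py
python3 - <<'E'
from h import *
from station import viewer
import pickle
f=viewer.grab_frame("wrist"); pickle.dump(f,open("w7.pkl","wb")); im=f["pixels"]; print(f["eye"],f["attitude"])
h=cv2.cvtColor(im,cv2.COLOR_BGR2HSV)
for nm,lo,hi in (("y",(20,100,100),(35,255,255)),("g",(45,80,60),(85,255,255)),("b",(100,120,60),(130,255,255))):
    m=cv2.inRange(h,lo,hi); m[290:]=0;m[:,:200]=0;m[:,450:]=0
    n,l,st,c=cv2.connectedComponentsWithStats(m)
    for i in range(1,n):
        if st[i,4]>15: print(nm,c[i].round(1),st[i])
cv2.imwrite("pics/w7.png",cv2.resize(im[60:260,220:420],None,fx=3,fy=3,interpolation=cv2.INTER_NEAREST))
E
```

```text
t: 16.3
eef_pos: [0.5044, -0.1467, 0.1933]
ee_rot: [2.946, 1.57, 0.12]
force: [-0.2, 1.0, -1.3]
width: 0.0658
t 16.3 pos [ 0.5044 -0.1467  0.1933] bar heading -71.94 F [-0.2  1.  -1.3] M [ 0.05 -0.01  0.07] w 0.0658 down [ 0.001  0.    -1.   ] below -12.0 q6 0.22
[ 0.52634704 -0.21712982  0.33226442] [ 2.86199200e+00  1.59497806e-03 -2.82706741e+00]
y [258.7 110.2] [252 105  15  11  80]
y [383.3 130.7] [376 127  16   8  78]
y [254.2 154.4] [247 151  15   8  76]
y [375.1 173.6] [368 169  15  10  73]
g [317.  68.] [315  63   5  11  55]
g [319.6 207.6] [318 201   5  14  59]
b [319.5 134.9] [ 306   74   28  125 3377]
```

View pics/w7.png

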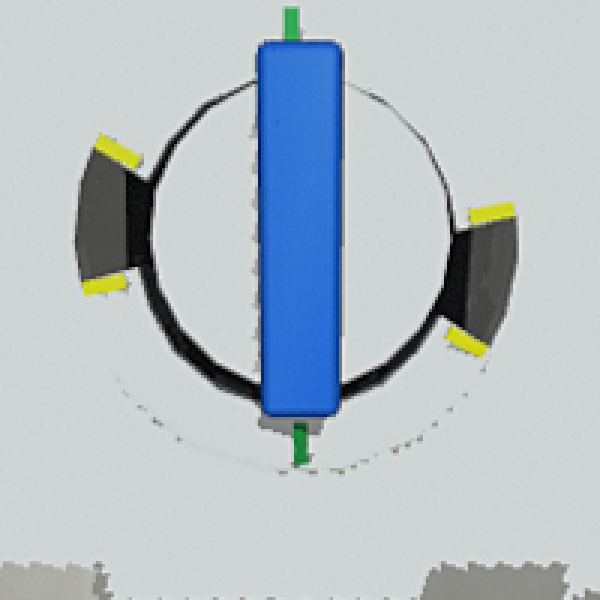

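```bash
python3 - <<'E'
from h import *
import pickle
from scipy.optimize import least_squares
f=pickle.load(open("w7.pkl","rb")); f3=pickle.load(open("w3.pkl","rb"))
obs={"y":[(258.7,110.2),(383.3,130.7),(254.2,154.4),(375.1,173.6)],"g":[(317,68),(319.6,207.6)]}
for k in obs: 
    P=[onz(f,c,.113) for c in obs[k]]; print(k,np.mean(P,0)); 
    for p in P: print(p)
    if k=="g": print("green spacing",np.linalg.norm(P[0]-P[1]))
    else: print([np.linalg.norm(P[i]-P[j]) for i,j in ((0,1),(2,3),(0,2),(1,3))])
a=onz(f,(220+299/3-.5,73.5),.155);b=onz(f,(220+301/3-.5,198.5),.155)
for z in (.155,.151):
    a=onz(f,(319.3,73.5),z);b=onz(f,(319.9,198.5),z);print(z,np.linalg.norm(a-b),(a+b)/2,np.degrees(np.arctan2(*(a-b)[1::-1])))
# slot outer corners (92 across): crop px
cs=[((98,147),(81,280)),((515,215),(485,352))]
E=[onz(f,(220+x/3-.5+.0,60+y/3-.5),.113) for pr in cs for (x,y) in pr]
print("outer corner diag (92 expected)",[np.linalg.norm(E[0]-E[3]),np.linalg.norm(E[1]-E[2])])
# bore
C=[onz(f,(220+x/3-.5,60+y/3-.5),.113) for x,y in ((153,180),(145,265),(453,232),(440,313))]
print("bore (65)",np.linalg.norm(C[0]-C[3]),np.linalg.norm(C[1]-C[2]))
E
```

```text
y [ 0.52769115 -0.21614627  0.113     ]
[ 0.56720195 -0.22288457  0.113     ]
[ 0.4923531  -0.23497164  0.113     ]
[ 0.56312347 -0.19729223  0.113     ]
[ 0.48808609 -0.20943663  0.113     ]
[np.float64(0.07581851760869156), np.float64(0.07601377363046088), np.float64(0.025915283847543772), np.float64(0.025889077124583413)]
g [ 0.52781027 -0.21680452  0.113     ]
[ 0.54114622 -0.25543506  0.113     ]
[ 0.51447433 -0.17817398  0.113     ]
green spacing 0.08173532637717958
0.155 0.05896204395062191 [ 0.52731763 -0.21820333  0.155     ] -71.72094450396081
0.151 0.06029253188165105 [ 0.52733954 -0.21822755  0.151     ] -71.72094450396084
outer corner diag (92 expected) [np.float64(0.08848396588346727), np.float64(0.08934421893587752)]
bore (65) 0.06396801322355045 0.06309866542101449
```

```bash
python3 - <<'E'
from h import *
import pickle
g=pickle.load(open("side5.pkl","rb"))
T=lambda p:((proj(g,p)-[320,250]+.5)*12+[10,-14]).round(0)
a=np.radians(-71.8);u=np.array([np.cos(a),np.sin(a),0]);v=np.array([-u[1],u[0],0])
for c in ([.5277,-.2163,.113],[.5273,-.2182,.113]):
 for off in (-.038,-.042,-.031):
  print(c,off,[T(c+k*.03*u+s*.007*v+[0,0,off+.08]) for k in(-1,1) for s in (-1,1)])
E
```

```text
[0.5277, -0.2163, 0.113] -0.038 [array([171., 110.]), array([210.,  72.]), array([464., 206.]), array([501., 166.])]
[0.5277, -0.2163, 0.113] -0.042 [array([172., 128.]), array([210.,  90.]), array([464., 224.]), array([501., 185.])]
[0.5277, -0.2163, 0.113] -0.031 [array([171.,  78.]), array([210.,  40.]), array([465., 174.]), array([502., 134.])]
[0.5273, -0.2182, 0.113] -0.038 [array([177., 115.]), array([215.,  77.]), array([470., 212.]), array([507., 172.])]
[0.5273, -0.2182, 0.113] -0.042 [array([177., 133.]), array([216.,  95.]), array([470., 230.]), array([506., 190.])]
[0.5273, -0.2182, 0.113] -0.031 [array([176.,  83.]), array([215.,  45.]), array([471., 179.]), array([508., 140.])]
```

```bash
python3 - <<'E'
from h import *
import pickle
g=pickle.load(open("side5.pkl","rb"))
im=cv2.imread("pics/side0.png")
cv2.imwrite("pics/s0c.png",cv2.resize(im[205:255,240:300],None,fx=12,fy=12,interpolation=cv2.INTER_CUBIC))
T=lambda p:((proj(g,p)-[240,205]+.5)*12).round(0)
a=np.radians(5);u=np.array([np.cos(a),np.sin(a),0]);v=np.array([-u[1],u[0],0]);c=np.array([.5605,.1533,.004])
print([T(c+k*.03*u+s*.007*v+[0,0,z]) for z in (.08,.045) for k in(-1,1) for s in (-1,1)])
print("lugs",[T(c+k*.04*u+[0,0,.029]) for k in (-1,1)])
E
```

```text
[array([236., 273.]), array([199., 253.]), array([435., 179.]), array([397., 160.]), array([250., 402.]), array([214., 380.]), array([446., 306.]), array([409., 285.])]
lugs [array([205., 465.]), array([464., 336.])]
```

View pics/s0c.png

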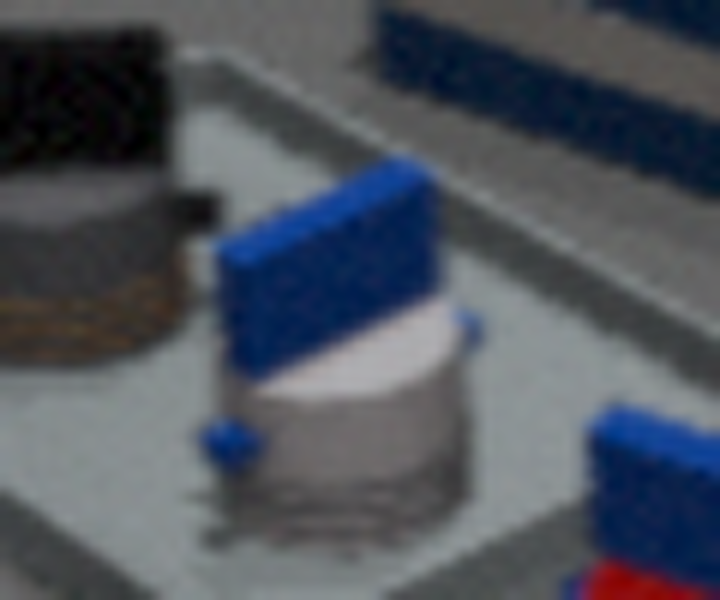

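With the side camera's bias calibrated on the cartridge's known pose in the tray, the bar matches 38 mm below (home) and not 42. Heading is -71.7° against a notch middle of -70.8°. I back off and hand in.

```bash
python3 -m handwheel '{"gripper":[0.5,0.5,0.5,0.5,0.5],"travel":[[0,0,0.06],[0,0,0.14],[0,0,0.2],[0,0,0.2],[0,0,0.2]],"spin":[0,0,0,0,0]}';python3 st.py; python3 - <<'E'
from station import arm
print(arm.job_done())
E
```

```text
t: 16.85
eef_pos: [0.5042, -0.1456, 0.2935]
ee_rot: [3.073, 1.568, 0.248]
force: [-0.4, -0.1, -0.4]
width: 0.0658
t 16.85 pos [ 0.5042 -0.1456  0.2935] bar heading -71.83 F [-0.4 -0.1 -0.4] M [ 0.09  0.05 -0.03] w 0.0658 down [ 0.002  0.001 -1.   ] below -112.2 q6 0.22
the job is handed in; nothing more can be done
None
```

I set the fresh white cartridge into the port and locked it, then let go, backed clear and handed the job in at about 17 s. It was gripped by its blue bar and entered the slots at a heading of about 9° with no extra force. I pressed it to about 44.5 mm below the collar top, turned it 81° clockwise and let it rise. The highest force I read was about 6 N.

**Checks that agreed:**
- There was no resisting moment during the turn.
- The cartridge rose freely with the gripper to about 39 mm below, with the force that the spring alone would give.
- The last wrist views show the bar on the green marks at -71.7°, against a notch middle of -70.8°, with the slots empty.
- In the pictures after letting go, the spent cartridge looked untouched.

**Checks that disagreed or were weak:**
- The first side-view height estimate fell between 38 and 42 mm below. It came out at 38 after I corrected the camera's bias against the cartridge's known pose in the tray.
- The wrist-view bar length did not settle 38 or 42 mm on its own.
- During the rise there was a brief side load of about 3 N and 1.3 N m before I let go.

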